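# Refill the marked compartment of a rotary cartridge magazine

### The job

Refill the rotary magazine: by its upright finger post, turn the round dial cover until its lidded opening is squarely lined up with the compartment marked by the one thick marker peg on the base flange. Only then slide the thumb latch sideways so that the sprung lid flips open, and lower the tall white cartridge through the opening so that it stands upright on the compartment's floor, without letting it drop. Leave the lid open and the opening lined up with the marker, and do not disturb the other things on the bench.

Things in the scene. Friction and masses are not known exactly. Their poses are not given: they have to be found in the camera images.
- magazine: Black round magazine, fixed to the bench. Origin: centre of its underside, on the dial's axis. Base flange 280 mm across, 12 mm thick (its top is also the compartments' floor); round wall 236 mm across, its top 66 mm above the bench. Seen from above it has six 60-degree sectors separated by thin walls, centred every 60 degrees from its own -x direction (its front); the front one is filled in and is the parking place, the other five are compartments about 50 mm deep.
- dial (a joint): Turn of the dial cover about the vertical axis of the magazine, rad, counterclockwise from above positive; 0 means that the lidded opening points along the magazine's -x (parking place), so the compartments are at +-1.047, +-2.094 and +-3.142. Range -3.6 to 3.6. No detents, no spring: stiff (0.4 N m, about 5.5 N at the post) and stays where it is left. The cover is an aluminium disc 236 mm across and 5 mm thick, its top 72 mm above the bench.
- slot (a point): Centre of the cover's rectangular opening, at the height of the cover's top (72 mm), 69 mm from the dial's axis. The opening is 50 mm long radially and 50 mm wide; it is covered by the lid at first. The point turns with the cover; its x axis points radially outward, its y axis counterclockwise, z up.
- dial_edge (a point): Point that turns with the cover, 129 mm from the axis, just off its edge in the direction of the middle of the opening, at the same radius as the marker: it lies over the marker when the opening is lined up.
- post (a point): Top centre of the upright black finger post on the cover, diametrically opposite the opening, 72 mm from the axis. The post is a round bar 18 mm across that rises 40 mm above the cover (from 72 to 112 mm above the bench).
- latch_top (a point): Top centre of the thumb latch's black upright tab, 112 mm from the axis, outside the lid's outer edge. The tab is 12 x 12 mm and its top 100.5 mm above the bench; its lowest 8 mm, 80.5 mm above the bench and down, is the latch's steel foot (20 mm wide). It turns with the cover; its axes are those of the slot point.
- latch (a joint): Slide of the thumb latch, m: 0 latched, 0.020 at the far stop. It moves tangentially, counterclockwise about the magazine seen from above (slot point's +y). It frees the lid beyond 0.015 or so; it takes about 1.5 N and stays where it is left.
- lid (a joint): Angle of the sprung lid, rad: 0 shut, 1.75 fully open. Dark steel plate 57 x 56 mm, 4 mm thick, lying on the cover over the opening, hinged at the opening's hub side (40 mm from the axis); when the latch frees it a light spring swings it up and inward by itself until it stands a little past upright, its edge about 130 mm above the bench.
- marker: The thick steel peg, 20 mm across, 52 mm tall, fixed on the magazine's flange at 129 mm from the axis, in front of the middle of the compartment to be filled. Origin: centre of its underside (12 mm above the bench). The other four compartments have thin 7 mm pins, 30 mm tall, in the same place.
- cartridge: Tall white closed cartridge, standing upright and loose on the bench, 120 mm tall, about 120 g. Origin: centre of its underside; z up its axis. Foot flange 36 mm across and 4 mm thick, barrel 30 mm across from 4 to 108 mm, small nozzle cap 16 mm across on top.
- jar: Bystander: squat jar 64 mm across, 75 mm tall.
- frame1: Bystander: black goggle frame about 170 x 90 mm lying on the bench.
- frame2: Bystander: second black goggle frame, same size.
- spatula: Bystander: spatula 190 mm long lying on the bench.
- jug: Bystander: white jug with handle, 104 mm across, 115 mm tall.
There are look-alikes about, which are no part of the job. Several things have the shape of the cartridge; the one meant has the colours described above.

How it is judged:
On the way, in this order (a step that is already met when the one before it is completed fails the run):
1. the opening is lined up with the marker, lid still shut (horizontal distance between dial_edge and marker below 0.014 m and value of joint lid below 0.2 rad), for 0.2 s.
2. the latch has been slid aside and the lid has sprung open (value of joint lid above 1.2 rad and value of joint latch above 0.012 m), for 0.1 s.
At the end, for the whole second after the job is handed in: Opening lined up with the marker (dial_edge within 14 mm of it horizontally), lid open over 1.2 rad; cartridge released, at rest, upright within 0.2 rad, its foot within 6 mm of the compartment floor's height and within 25 mm horizontally of the slot site (horizontal distance between dial_edge and marker below 0.014 m and value of joint lid above 1.2 rad and horizontal distance between cartridge and slot below 0.025 m and z of cartridge in the frame of magazine between 0.006 and 0.018 m and angle between cartridge's own z axis and vertical below 0.2 rad and linear speed of cartridge below 0.03 m/s); the robot touches nothing.
It fails at once if the cartridge is dropped (moves faster than 0.6 m/s downward or otherwise while the fingers do not touch it: a fall of about 18 mm) (contact force between the fingers and cartridge below 0.05 N and linear speed of cartridge above 0.6 m/s).
It fails at once if a bystander (jar, goggle frame, spatula, jug) is moved by more than 30 mm (distance of any of jar, frame1, frame2, spatula, jug from where it was at the start of the episode above 0.03 m).
It also fails if it takes over 72 s, if anything falls off the work surface, if the arm or the gripper's body presses on something with over 40 N, if the wrist force passes 120 N, or if a joint passes its speed limit or range.

### The arm

A 7-joint arm with a two-finger parallel gripper is mounted at the origin on the work surface. World frame = base frame: x ahead of the robot, y to its left, z up, the work surface at z = 0. Lengths are in m, angles in rad, forces in N, time in s.
With the tool pointing down it reaches from about 0.4 to 0.85 m from the base axis. Payload 10.4 kg.
Tool frame: the origin (TCP) lies at the centre of the arm's flange, where the gripper is bolted on; the fingertips stand 182 mm ahead of it and the grasp point (between the pads) lies 164 mm ahead of it; z points along the fingers, y is the line along which they close (so a half turn about z gives the same grasp; the last joint's range is limited). The gripper opens to 87 mm and grips with 3 to 60 N. Pads are 19 mm wide; open, the fingers measure 117 mm over their backs; the gripper's body (75 mm by 190 mm) begins 51 mm behind the grasp point.
Start: joints at [-1.139, 0.332, -0.065, 1.46, 0.022, 1.35, -0.088], TCP at [0.275, 0.561, 0.405] pointing down, gripper open.
Joint ranges: [-2.6, 2.6], [-0.5, 2.12], [-1.47, 1.34], [0.16, 2.42], [-1.27, 4.41], [0.06, 2.06], [-2.6, 2.6]. Speed limits (rad/s): [2.22, 2.22, 2.79, 2.79, 3.14, 3.14, 3.14].

### API

Orientations are given as a unit quaternion [x, y, z, w].
In Python, from bench import r, eyes, job gives the robot as it stands. The module is installed in compiled form; this text tells all that it offers.
- The arm moves only by the shell command python3 -m inch 'ROWS' [OPENING] [FORCE]. ROWS is JSON, a list of rows, each a list of 6 numbers: the shift along the tool's x, y, z normalised to -1 to 1, where 1 is 4 cm, then the turn, a rotation vector about the tool's x, y, z normalised to -1 to 1, where 1 is 0.12 rad. In form: [[x, y, z, wx, wy, wz], ...]. A call has exactly 5 rows; each row shifts and turns the commanded pose from where the row before left it, along the tool's axes as they then stand; what a row does not reach is not made up. A row lasts 1/12 s, in which the tool goes at most 41.7 mm and 7.16 degrees, less where a joint would pass 70% of its speed; a pose out of reach is approached as far as the arm can. A call with a number of a shift or a turn outside -1 to 1 is refused whole. A call with a gripper value outside its range is refused whole. OPENING is the gripper command: -1 is shut, 1 is fully open, values between are in proportion, set as the call begins (- or left out, the last holds). The fingers move at their own pace and stop on an object; FORCE is the grip in N (left out, the last holds). Time passes only in rows, so rows that do not move let the fingers close, or fill a call up. It gives the time, the measured TCP pose, the force, the opening and the grip force at its end, in the units of the state.
- r.read_state(): the state, without advancing time (a new reading comes with each control period).
- eyes.camera(name): name is "scene" or "top" or "wrist"; returns a dict with "pixels" (384x512x3 uint8, red, green, blue), "fx", "fy", "cx", "cy" (pixels), "extrinsics" (4x4, takes a point from camera to world coordinates). Camera axes: x right, y down, z forward; pixel columns grow to the right and rows downward; lengths in m; the calibration is good to about 2 mm. The wrist camera is an equidistant fisheye: a pixel r from the principal point sees the ray r / f radians off the axis. A picture is of the moment at which its call begins. There is no depth.
- job.close_job(): hands the job in; it is judged then, once.
The state is a dict: "time": time; "joint_positions": joint angles; "joint_vel": joint speeds; "joint_torque": joint torques, N m; "ee_pos": TCP position; "eef_rot": TCP orientation; "ft_force": force on the tool from outside, world axes, zero at the start; "torque": the same for the moment, N m; "width": finger opening in m; "grip_force": force on a finger pad.
Only numpy, scipy, OpenCV 4.12 (cv2) and the standard library are available. Lean on these libraries where they do the work, as an engineer would, in place of code of your own. Each camera call takes 0.05 s, during which the arm holds its last target. There are 200 camera calls.

## Working session

There is one attempt and no reset: what is moved stays moved. The work goes in short steps, Python scripts to look and compute and a shell command to move; the robot and the scene stay as the last step left them, time stands still between calls to the robot, and variables do not carry over. Pictures are saved under pics/ and viewed, at most 10 in all, crops included, and the job is handed in when it is done.

```bash
mkdir -p pics && cat > h.py <<'E'
import numpy as np, cv2, json
from bench import r, eyes, job
from scipy.spatial.transform import Rotation as R
def snap(n,f):
    c=eyes.camera(n); cv2.imwrite('pics/'+f+'.png',c['pixels'][:,:,::-1])
    json.dump({k:np.array(c[k]).tolist() for k in ('fx','fy','cx','cy','extrinsics')},open('pics/'+f+'.json','w')); return c
def load(f):
    c=json.load(open('pics/'+f+'.json')); c['extrinsics']=np.array(c['extrinsics']); c['pixels']=cv2.imread('pics/'+f+'.png')[:,:,::-1]; return c
def plane(c,u,v,z,fish=False):
    x=(u-c['cx'])/c['fx'];y=(v-c['cy'])/c['fy']
    if fish:
        t=np.hypot(x,y); d=np.array([x/t*np.sin(t),y/t*np.sin(t),np.cos(t)]) if t>0 else np.array([0,0,1.])
    else: d=np.array([x,y,1.])
    E=c['extrinsics']; d=E[:3,:3]@d; o=E[:3,3]
    return o+d*(z-o[2])/d[2]
E
python3 - <<'E'
from h import *
for n in ('scene','top'):
    c=snap(n,n+'1'); print(n,c['fx'],c['cx'],c['cy'],np.round(c['extrinsics'],3).tolist())
a=cv2.imread('pics/top1.png')
s=r.read_state();print(s['time'],s['ee_pos'],s['eef_rot'],s['width'],R.from_quat(s['eef_rot']).as_matrix().round(3).tolist())
cv2.imwrite('pics/top1b.png',cv2.resize(a,(800,600),interpolation=cv2.INTER_CUBIC))
E
```

```text
scene 381.25857163267625 256.70647401236914 193.25617156844262 [[0.755, 0.468, -0.459, 1.098], [0.655, -0.554, 0.514, -0.702], [-0.014, -0.689, -0.725, 1.004], [0.0, 0.0, 0.0, 1.0]]
top 488.1301507263173 248.89012372813585 190.45348074786597 [[-0.018, -0.988, 0.153, 0.295], [-1.0, 0.019, -0.0, -0.023], [-0.002, -0.153, -0.988, 1.667], [0.0, 0.0, 0.0, 1.0]]
0.1 [0.27448617 0.56136499 0.40405   ] [ 2.25417104e-01  9.74262155e-01 -6.10259719e-04 -9.61150418e-05] 0.08734421976406029 [[-0.898, 0.439, -0.0], [0.439, 0.898, -0.001], [-0.0, -0.001, -1.0]]
```

View pics/top1b.png

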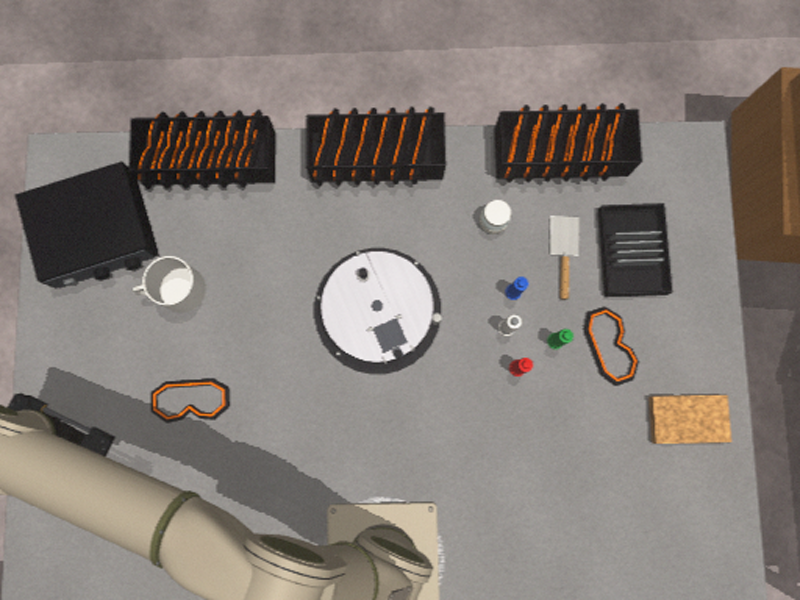

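View pics/scene1.png

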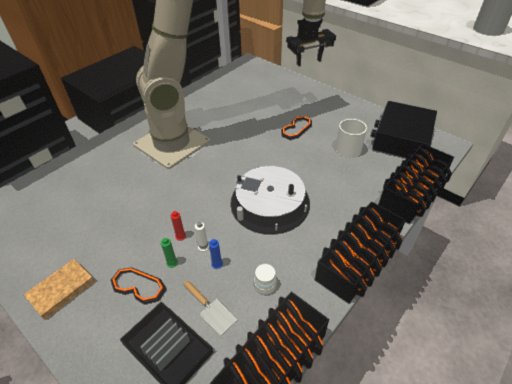

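The top view (800 px scale) shows the magazine at (377,308), the post at (362,273) and the lid at (389,335) with its latch at (398,352). The thick marker is at (437,318), and the white cartridge has its cap at (514,321), between blue, green and red look-alikes.

```bash
python3 - <<'E'
from h import *
c=load('top1'); im=c['pixels'].astype(int)
g=im.min(2); sub=((g>165)).astype(np.uint8); m=np.zeros_like(sub); m[150:245,195:285]=sub[150:245,195:285]
cs,_=cv2.findContours(m,cv2.RETR_EXTERNAL,cv2.CHAIN_APPROX_NONE)
d=max(cs,key=cv2.contourArea); e=cv2.fitEllipse(cv2.convexHull(d)); print(e)
C=plane(c,*e[0],.072); print('centre',C)
def blobs(mask,x0,x1,y0,y1,z,n):
    k=np.zeros(mask.shape,np.uint8); k[y0:y1,x0:x1]=mask[y0:y1,x0:x1]
    N,_,st,ce=cv2.connectedComponentsWithStats(k)
    for i in range(1,N):
        if st[i,4]>3: 
            P=plane(c,*ce[i],z); print(n,ce[i].round(1),st[i],P.round(4), 'polar',np.hypot(*(P-C)[:2]).round(4),np.degrees(np.arctan2(P[1]-C[1],P[0]-C[0])).round(1))
blobs((g>130),272,286,190,215,.064,'marker')
dark=(im.max(2)<90)
blobs(dark,222,240,165,182,.112,'post')
blobs((im.max(2)<120),232,265,198,235,.076,'lid')
blobs((g>140),318,340,198,216,.12,'cart')
cv2.imwrite('pics/top1c.png',cv2.resize(c['pixels'][140:250,190:350,::-1],(800,550),interpolation=cv2.INTER_CUBIC))
E
```

```text
((242.4122314453125, 196.2209014892578), (69.367431640625, 75.75094604492188), 102.10781860351562)
centre [ 0.52368191 -0.00224775  0.072     ]
marker [278.6 201.8] [272 190  14  25 224] [ 0.5041 -0.1215  0.064 ] polar 0.1209 -99.3
post [231.9 174.6] [230 172   5   6  25] [0.5895 0.0301 0.112 ] polar 0.0733 26.2
lid [240.5 198. ] [239 198   4   1   4] [0.5173 0.0041 0.076 ] polar 0.009 135.2
lid [250.3 221.2] [232 204  33  31 467] [ 0.4403 -0.0266  0.076 ] polar 0.0868 -163.7
cart [330.9 205.6] [318 198  22  18 284] [ 0.4811 -0.2847  0.12  ] polar 0.2856 -98.6
```

View pics/top1c.png

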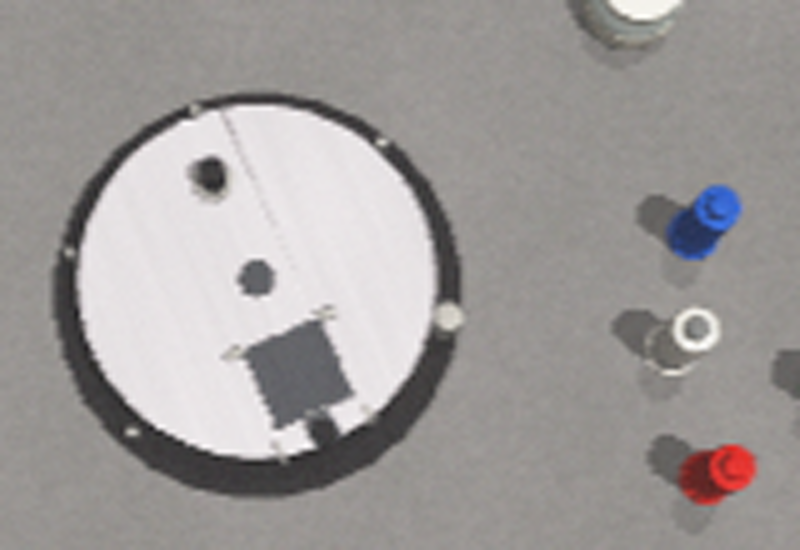

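The crop (5x, origin 190,140) shows the post top at (212,172), hub (257,277), latch tab (322,425), marker top (449,316) and cartridge cap (697,328). The thin pins are at (195,107), (382,142), (70,252) and (132,432).

```bash
python3 - <<'E'
from h import *
c=load('top1')
P=lambda x,y,z: plane(c,190+x/5-.4,140+y/5-.4,z)
pins=[P(x,y,.042) for x,y in((195,107),(382,142),(70,252),(132,432))]+[P(449,316,.064)]
p=np.array(pins)[:,:2]
A=np.c_[2*p,np.ones(5)]; s=np.linalg.lstsq(A,(p**2).sum(1),rcond=None)[0]
C=s[:2]; print('C pins',C,np.sqrt(s[2]+C@C),'disc',P(257,280,.072),'hub',P(257,277,.08))
for n,q in zip('1234M',p): print(n,q,np.degrees(np.arctan2(*(q-C)[::-1])))
for n,a in dict(post=(212,172,.112),tab=(322,425,.1),lid=(299,372,.076),cap=(697,328,.12),blue=(718,203,.12),red=(736,464,.12),jar=(645,0,.075)).items():
    q=P(*a)[:2]; print(n,q,np.hypot(*(q-C)),np.degrees(np.arctan2(*(q-C)[::-1])))
print('cart foot',P(669,345,.004))
E
```

```text
C pins [0.526752   0.00230511] 0.12924780734576483 disc [0.52583993 0.00238061 0.072     ] hub [0.52667276 0.00222011 0.08      ]
1 [0.64986939 0.04314351] 18.350834942307586
2 [ 0.62320364 -0.08346171] -41.64416718217589
3 [0.55161678 0.12860063] 78.86218261618295
4 [0.4294165  0.08778494] 138.71046533756598
M [ 0.50053897 -0.12419985] -101.70656410799863
post [0.59132159 0.02977919] 0.07017162384715034 23.04954135242441
tab [ 0.42684249 -0.03834775] 0.10786364112119091 -157.85874604768648
lid [ 0.46388374 -0.02421477] 0.06823285047514704 -157.12839918091973
cap [ 0.48267195 -0.27869592] 0.28443739059440165 -98.91521724489967
blue [ 0.56336861 -0.29572752] 0.30027357869908405 -82.99568179483414
red [ 0.39558226 -0.29958354] 0.32915385619977394 -113.48480617171133
jar [ 0.71026319 -0.26091934] 0.3208792056091299 -55.11709503772378
cart foot [ 0.48538939 -0.27815327  0.004     ]
```

```bash
cat >> h.py <<'E'
def go(x,y,z=None,yaw=None):
    "units in tool axes still to go to a world TCP target; wz for yaw (deg) of tool y (mod 360)"
    s=r.read_state(); M=R.from_quat(s['eef_rot']).as_matrix(); p=np.array(s['ee_pos'])
    t=np.array([x,y,p[2] if z is None else z])
    print('t',round(s['time'],2),'pos',p.round(4),'yaw',np.degrees(np.arctan2(M[1,1],M[0,1])).round(2),'tilt',M[:,2].round(4),'w',round(s['width'],4),'F',np.round(s['ft_force'],1),'q',np.round(s['joint_positions'],2))
    print('units',(M.T@(t-p)/.04).round(3))
    if yaw is not None: print('wz',round(-((yaw-np.degrees(np.arctan2(M[1,1],M[0,1]))+180)%360-180)*np.pi/180/.12,2))
E
A='[[-0.65,-0.42,0,0,0,0],[-0.65,-0.42,0,0,0,0],[-0.65,-0.42,0,0,0,0],[-0.65,-0.42,0,0,0,0],[-0.65,-0.42,0,0,0,0]]'
python3 -m inch '[[-0.65,-0.42,0,0,0,0],[-0.65,-0.42,0,0,0,0],[-0.65,-0.42,0,0,0,0],[-0.65,-0.42,0,0,0,0],[-0.65,-0.42,0,0,0,0]]'
python3 -c "from h import *; go(.591,.030,.405,-67)"
```

```text
time: 0.52
ee_pos: [0.3549, 0.4275, 0.4044]
eef_rot: [0.225, 0.974, -0.0, -0.0]
ft_force: [1.3, -0.1, 0.6]
width: 0.0869
grip_force: 0.0
t 0.52 pos [0.3549 0.4275 0.4044] yaw 63.95 tilt [-4.e-04 -4.e-04 -1.e+00] w 0.0869 F [ 1.3 -0.1  0.6] q [-0.97  0.18  0.01  1.65 -0.    1.31  0.16]
units [-9.666 -6.335 -0.013]
wz 19.05
```

```bash
python3 -m inch '[[-0.65,-0.42,0,0,0,0],[-0.65,-0.42,0,0,0,0],[-0.65,-0.42,0,0,0,0],[-0.65,-0.42,0,0,0,0],[-0.65,-0.42,0,0,0,0]]' >/dev/null
python3 -m inch '[[-0.65,-0.42,0,0,0,0],[-0.65,-0.42,0,0,0,0],[-0.65,-0.42,0,0,0,0],[-0.65,-0.42,0,0,0,0],[-0.65,-0.42,0,0,0,0]]' >/dev/null
python3 -m inch '[[-0.65,-0.42,0,0,0,0],[-0.65,-0.42,0,0,0,0],[-0.65,-0.42,0,0,0,0],[-0.5,-0.4,0,0,0,0],[0,0,0,0,0,0]]' >/dev/null
python3 -m inch '[[0,0,0,0,0,0.95],[0,0,0,0,0,0.95],[0,0,0,0,0,0.95],[0,0,0,0,0,0.95],[0,0,0,0,0,0.95]]' >/dev/null
python3 -m inch '[[0,0,0,0,0,0.95],[0,0,0,0,0,0.95],[0,0,0,0,0,0.95],[0,0,0,0,0,0.95],[0,0,0,0,0,0.95]]' >/dev/null
python3 -m inch '[[0,0,0,0,0,0.95],[0,0,0,0,0,0.95],[0,0,0,0,0,0.95],[0,0,0,0,0,0.95],[0,0,0,0,0,0.95]]' >/dev/null
python3 -m inch '[[0,0,0,0,0,0.95],[0,0,0,0,0,0.95],[0,0,0,0,0,0.95],[0,0,0,0,0,0.95],[0,0,0,0,0,0]]' 
python3 - <<'E'
from h import *
go(.591,.030,.262,-67)
c=snap('wrist','w1'); print(c['fx'],c['cx'],c['cy'])
from math import *
E
```

```text
time: 3.43
ee_pos: [0.5728, 0.0615, 0.4044]
eef_rot: [0.967, 0.255, -0.0, -0.0]
ft_force: [0.1, -0.4, -1.3]
width: 0.0871
grip_force: 0.0
t 3.43 pos [0.5728 0.0615 0.4044] yaw -60.45 tilt [-7.e-04  0.e+00 -1.e+00] w 0.0871 F [ 0.1 -0.4 -1.3] q [-0.68  0.24  0.59  1.62 -0.14  1.32 -1.13]
units [0.008 0.911 3.56 ]
wz 0.95
297.3186396354542 258.6613639354811 195.38391182248228
```

View pics/w1.png

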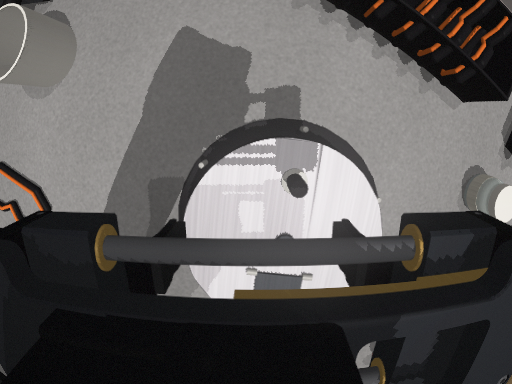

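The wrist view shows the post near (296,184), just in front of the fingers, with pins at (305,128) and (202,163).

```bash
python3 - <<'E'
from h import *
c=load('w1')
for q in((299,186,.112),(305,128,.042),(202,163,.042)): print(plane(c,*q,True))
print(c['extrinsics'][:3,3])
E
```

```text
[0.59693561 0.03333151 0.112     ]
[0.65072923 0.04631722 0.042     ]
[0.55654382 0.13032906 0.042     ]
[0.62917721 0.09454862 0.38337088]
```

```bash
python3 -m inch '[[0,0.91,0,0,0,0],[0,0,0,0,0,0.95],[0,0,0.7,0,0,0],[0,0,0.7,0,0,0],[0,0,0,0,0,0]]' -0.2 && python3 -c "from h import *; go(.591,.030,.262,-67)"
```

```text
time: 3.9
ee_pos: [0.5897, 0.0299, 0.3437]
eef_rot: [0.979, 0.204, -0.004, -0.0]
ft_force: [-1.7, -0.2, -0.9]
width: 0.0616
grip_force: 0.0
t 3.9 pos [0.5897 0.0299 0.3437] yaw -66.45 tilt [-0.0074 -0.0012 -1.    ] w 0.0616 F [-1.7 -0.2 -0.9] q [-0.62  0.33  0.61  1.66 -0.2   1.22 -1.13]
units [0.046 0.016 2.043]
wz 0.08
```

```bash
python3 -m inch '[[0.08,0,0.5,0,0,0.08],[0,0,0.5,0,0,0],[0,0,0.5,0,0,0],[0,0,0.5,0,0,0],[0,0,0,0,0,0]]' 0 >/dev/null
python3 -m inch '[[0,0,0,0,0,0],[0,0,0,0,0,0],[0,0,0,0,0,0],[0,0,0,0,0,0],[0,0,0,0,0,0]]' -1 15
python3 -c "from h import *; go(.593,.031,.262,-67)"
```

```text
time: 4.73
ee_pos: [0.5945, 0.0308, 0.2698]
eef_rot: [0.98, 0.197, 0.001, -0.0]
ft_force: [4.0, -5.2, 2.4]
width: 0.0178
grip_force: 3.4
t 4.73 pos [0.5945 0.0308 0.2698] yaw -67.22 tilt [ 1.6e-03  4.0e-04 -1.0e+00] w 0.0178 F [ 4.  -5.2  2.4] q [-0.6   0.42  0.58  1.73 -0.26  1.07 -1.1 ]
units [-0.031 -0.02   0.195]
wz -0.03
```

```bash
python3 -m inch '[[-0.002,-0.09,0,0,0,-0.42],[-0.002,-0.09,0,0,0,-0.42],[-0.002,-0.09,0,0,0,-0.42],[-0.002,-0.09,0,0,0,-0.42],[-0.002,-0.09,0,0,0,-0.42]]' -1 25
python3 -m inch '[[-0.002,-0.09,0,0,0,-0.42],[-0.002,-0.09,0,0,0,-0.42],[-0.002,-0.09,0,0,0,-0.42],[0,0,0,0,0,0],[0,0,0,0,0,0]]'
python3 -c "
from h import *
go(.593,.031,.262,-67);p=np.array(r.read_state()['ee_pos'])-[.5267,.0023,0];print(np.hypot(*p[:2]),np.degrees(np.arctan2(p[1],p[0])))"
```

```text
time: 5.15
ee_pos: [0.5858, 0.0456, 0.2698]
eef_rot: [0.948, 0.32, 0.001, 0.001]
ft_force: [2.3, -3.9, 0.6]
width: 0.0177
grip_force: 25.0
time: 5.57
ee_pos: [0.5785, 0.0542, 0.2697]
eef_rot: [0.921, 0.389, 0.001, 0.0]
ft_force: [-0.2, -0.8, 6.9]
width: 0.0168
grip_force: 25.0
t 5.57 pos [0.5785 0.0542 0.2697] yaw -44.23 tilt [ 1.6e-03  4.0e-04 -1.0e+00] w 0.0168 F [-0.2 -0.8  6.9] q [-0.58  0.37  0.5   1.76 -0.2   1.06 -0.78]
units [-0.162  0.665  0.193]
wz 3.31
0.07329922954300504 45.07745794795929
```

```bash
python3 -m inch '[[-0.002,-0.09,0,0,0,-0.42],[-0.002,-0.09,0,0,0,-0.42],[-0.002,-0.09,0,0,0,-0.42],[-0.002,-0.09,0,0,0,-0.42],[-0.002,-0.09,0,0,0,-0.42]]' -1 25 >/dev/null
python3 -m inch '[[-0.002,-0.09,0,0,0,-0.42],[-0.002,-0.09,0,0,0,-0.42],[-0.002,-0.09,0,0,0,-0.42],[-0.002,-0.09,0,0,0,-0.42],[-0.002,-0.09,0,0,0,-0.42]]' >/dev/null
python3 -m inch '[[-0.002,-0.09,0,0,0,-0.42],[-0.001,-0.06,0,0,0,-0.28],[0,0,0,0,0,0],[0,0,0,0,0,0],[0,0,0,0,0,0]]'
python3 -c "
from h import *
go(.593,.031,.262,-67);p=np.array(r.read_state()['ee_pos'])-[.5267,.0023,0];print(np.hypot(*p[:2]),np.degrees(np.arctan2(p[1],p[0])))
c=snap('top','top2')
cv2.imwrite('pics/top2c.png',cv2.resize(c['pixels'][140:250,190:350,::-1],(800,550),interpolation=cv2.INTER_CUBIC))"
```

```text
time: 6.82
ee_pos: [0.5419, 0.0733, 0.2697]
eef_rot: [0.769, 0.639, 0.001, 0.0]
ft_force: [0.6, -0.9, 7.6]
width: 0.0174
grip_force: 25.0
t 6.82 pos [0.5419 0.0733 0.2697] yaw -10.61 tilt [ 1.6e-03  6.0e-04 -1.0e+00] w 0.0174 F [ 0.6 -0.9  7.6] q [-0.56  0.29  0.4   1.85 -0.13  1.03 -0.3 ]
units [-0.805  1.451  0.193]
wz 8.2
0.0726563466394669 77.92903735539177
```

View pics/top2c.png

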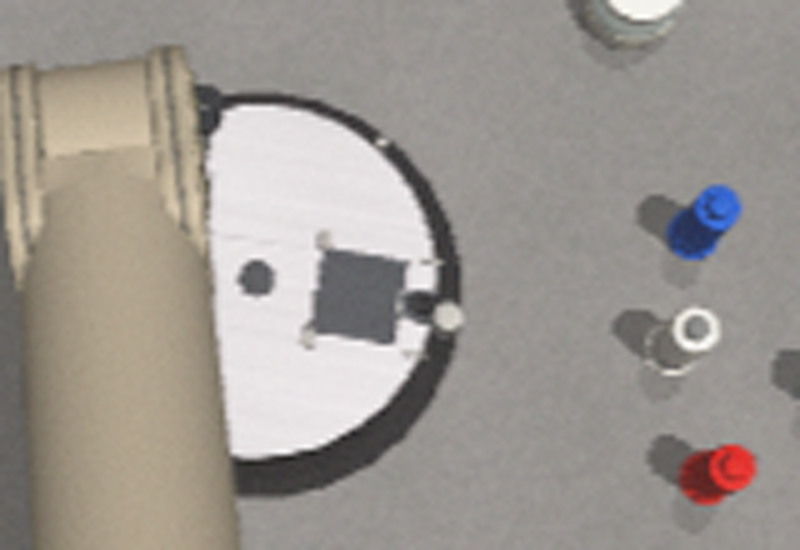

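The opening now points at the marker: lid centre at (359,297), latch tab at (418,305), marker at (449,316). I'll check the angle.

```bash
python3 - <<'E'
from h import *
c=load('top2'); C=np.array([.5267,.0023])
for a in((359,297,.076),(419,304,.1),(449,316,.064)):
    q=plane(c,190+a[0]/5-.4,140+a[1]/5-.4,a[2])[:2]; print(q,np.hypot(*(q-C)),np.degrees(np.arctan2(*(q-C)[::-1])))
E
python3 -m inch '[[0,0,0,0,0,0],[0,0,0,0,0,0],[0,0,0,0,0,0],[0,0,0,0,0,0],[0,0,0,0,0,0]]' -0.3
python3 -m inch '[[0,0,-0.6,0,0,0],[0,0,-0.6,0,0,0],[0,0,-0.6,0,0,0],[0,0,-0.6,0,0,0],[0,0,0,0,0,0]]'
python3 -c "from h import *; go(.5052,-.1075,.262,-11)"
```

```text
[ 0.51270327 -0.06460328] 0.06835172006702894 -101.81633562393587
[ 0.5041138 -0.1027294] 0.10743049396177137 -102.13642531520281
[ 0.50053897 -0.12419985] 0.12917666360258676 -101.68443918448729
time: 7.28
ee_pos: [0.5411, 0.0736, 0.2684]
eef_rot: [0.769, 0.64, -0.0, -0.0]
ft_force: [-0.4, -0.2, 0.7]
width: 0.0299
grip_force: 0.0
time: 7.7
ee_pos: [0.5423, 0.0735, 0.3693]
eef_rot: [0.769, 0.64, 0.003, 0.001]
ft_force: [1.0, -0.3, 0.5]
width: 0.0305
grip_force: 0.0
t 7.7 pos [0.5423 0.0735 0.3693] yaw -10.48 tilt [ 0.0061  0.0022 -1.    ] w 0.0305 F [ 1.  -0.3  0.5] q [-0.58  0.18  0.41  1.74 -0.08  1.23 -0.33]
units [-4.627 -0.104  2.667]
wz 0.08
```

```bash
python3 -m inch '[[-0.92,-0.03,0,0,0,0],[-0.92,-0.03,0,0,0,0],[-0.92,-0.03,0,0,0,0],[-0.92,-0.03,0,0,0,0],[-0.92,0,0,0,0,0.19]]' >/dev/null
python3 -m inch '[[0,0,0.5,0,0,0],[0,0,0.5,0,0,0],[0,0,0.5,0,0,0],[0,0,0.5,0,0,0],[0,0,0,0,0,0]]'
python3 -c "
from h import *; go(.5038,-.1073,.265,-11.8)
c=snap('scene','s2');cv2.imwrite('pics/s2c.png',cv2.resize(c['pixels'][120:270,180:380,::-1],(800,600),interpolation=cv2.INTER_CUBIC))"
```

```text
time: 8.53
ee_pos: [0.5018, -0.1062, 0.2811]
eef_rot: [0.776, 0.631, -0.002, -0.002]
ft_force: [-1.0, -0.1, -1.0]
width: 0.0304
grip_force: 0.0
t 8.53 pos [ 0.5018 -0.1062  0.2811] yaw -11.77 tilt [-0.0059  0.     -1.    ] w 0.0304 F [-1.  -0.1 -1. ] q [-0.36  0.21  0.54  1.92 -0.12  1.04  0.02]
units [-0.017  0.057  0.402]
wz 0.0
```

View pics/s2c.png

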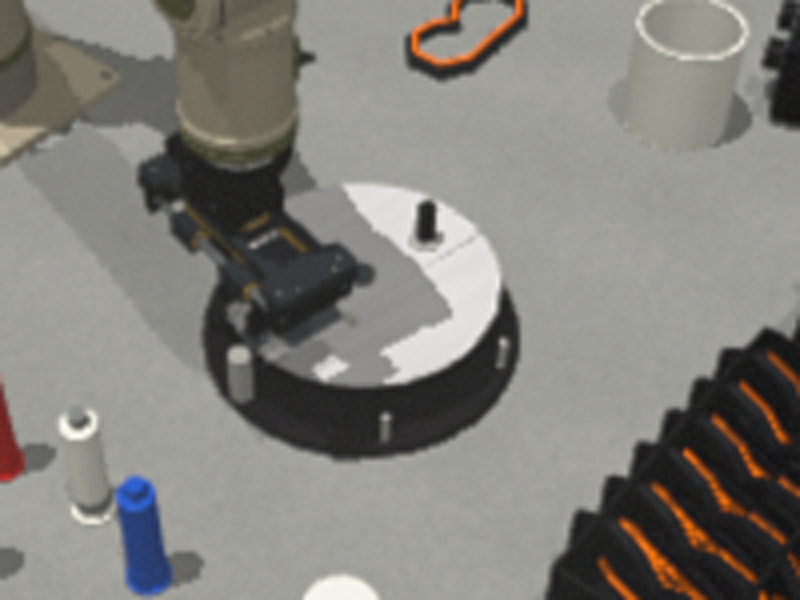

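The gripper is over the latch tab near (255,310), and the dial stays in line with the marker at (240,372). I'll descend and grip the tab lightly.

```bash
python3 -m inch '[[0,0.06,0.2,0,0,0],[0,0,0.2,0,0,0],[0,0,0,0,0,0],[0,0,0,0,0,0],[0,0,0,0,0,0]]' >/dev/null
python3 -m inch '[[0,0,0,0,0,0],[0,0,0,0,0,0],[0,0,0,0,0,0],[0,0,0,0,0,0],[0,0,0,0,0,0]]' -1 5
python3 -c "from h import *; go(.5038+.979*.018,-.1073-.204*.018,.265,-11.8)"
```

```text
time: 9.42
ee_pos: [0.5058, -0.1071, 0.269]
eef_rot: [0.776, 0.631, 0.0, 0.0]
ft_force: [2.0, -0.3, -0.9]
width: 0.0123
grip_force: 5.0
t 9.42 pos [ 0.5058 -0.1071  0.269 ] yaw -11.76 tilt [ 1.1e-03 -1.0e-04 -1.0e+00] w 0.0123 F [ 2.  -0.3 -0.9] q [-0.36  0.24  0.54  1.93 -0.14  1.01  0.04]
units [-0.016  0.401  0.1  ]
wz 0.01
```

```bash
python3 -m inch '[[0,0.1,0,0,0,0],[0,0.1,0,0,0,0],[0,0.1,0,0,0,0],[0,0.1,0,0,0,0],[0,0.03,0,0,0,0]]'
python3 -m inch '[[0,0,0,0,0,0],[0,0,0,0,0,0],[0,0,0,0,0,0],[0,0,0,0,0,0],[0,0,0,0,0,0]]'
python3 -c "
from h import *; go(.5038+.979*.018,-.1073-.204*.018,.265,-11.8)
c=snap('scene','s3');cv2.imwrite('pics/s3c.png',cv2.resize(c['pixels'][120:270,180:380,::-1],(800,600),interpolation=cv2.INTER_CUBIC))"
```

```text
time: 9.83
ee_pos: [0.5232, -0.1106, 0.2689]
eef_rot: [0.776, 0.631, 0.0, 0.0]
ft_force: [-0.4, 0.5, 6.4]
width: 0.0119
grip_force: 5.0
time: 10.25
ee_pos: [0.5225, -0.1105, 0.2689]
eef_rot: [0.776, 0.631, 0.0, 0.0]
ft_force: [0.7, 0.6, 4.3]
width: 0.0123
grip_force: 5.0
t 10.25 pos [ 0.5225 -0.1105  0.2689] yaw -11.76 tilt [ 6.e-04  0.e+00 -1.e+00] w 0.0123 F [0.7 0.6 4.3] q [-0.34  0.27  0.53  1.89 -0.16  1.02  0.05]
units [-0.016 -0.025  0.098]
wz 0.01
```

View pics/s3c.png

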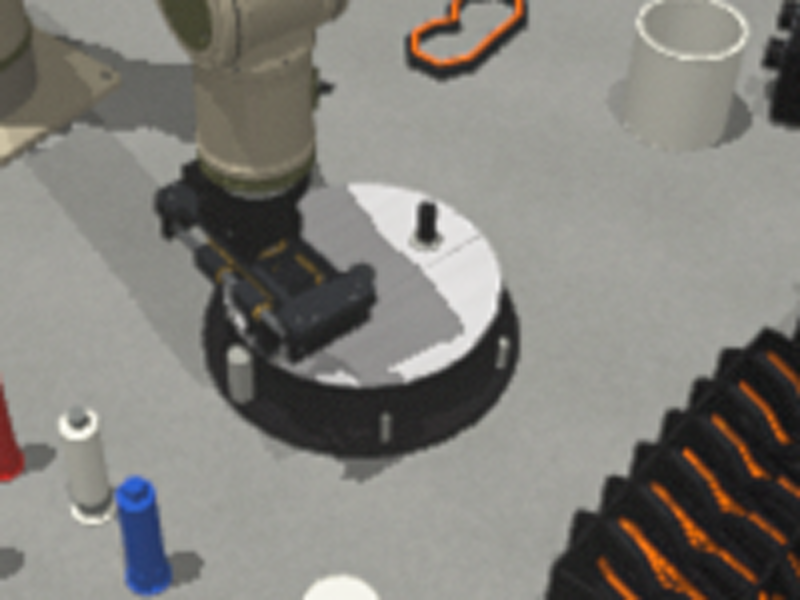

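The gripper hides the lid here, so I'll release the tab, rise and move over the cartridge, then check.

```bash
python3 -m inch '[[0,0,0,0,0,0],[0,0,0,0,0,0],[0,0,0,0,0,0],[0,0,0,0,0,0],[0,0,-0.3,0,0,0]]' -0.3 >/dev/null
python3 -m inch '[[0,0,-0.8,0,0,0],[0,0,-0.8,0,0,0],[0,0,-0.8,0,0,0],[0,0,0,0,0,0],[0,0,0,0,0,0]]' >/dev/null
python3 -m inch '[[-0.86,-0.016,0,0,0,0],[-0.86,-0.016,0,0,0,0],[-0.86,-0.016,0,0,0,0],[-0.86,-0.016,0,0,0,0],[-0.86,-0.016,0,0,0,0]]' 0.2 20
python3 -c "
from h import *; go(.484,-.2785,.254,-11.8)
a=snap('scene','s4')['pixels'][120:270,180:330,::-1]; b=snap('top','t4')['pixels'][130:250,190:350,::-1]
w=snap('wrist','w4')['pixels'][:,:,::-1]
A=cv2.resize(a,(400,400),interpolation=cv2.INTER_CUBIC); B=cv2.resize(b,(400,300),interpolation=cv2.INTER_CUBIC); W=cv2.resize(w,(400,300))
o=np.zeros((600,800,3),np.uint8); o[:400,:400]=A; o[:300,400:]=B; o[300:,400:]=W
cv2.imwrite('pics/m4.png',o)"
```

```text
time: 11.55
ee_pos: [0.4833, -0.2795, 0.376]
eef_rot: [0.776, 0.631, -0.0, -0.001]
ft_force: [0.7, 0.6, 0.0]
width: 0.0501
grip_force: 0.0
t 11.55 pos [ 0.4833 -0.2795  0.376 ] yaw -11.74 tilt [-1.3e-03  7.0e-04 -1.0e+00] w 0.0501 F [0.7 0.6 0. ] q [-0.14  0.23  0.68  1.71 -0.15  1.26  0.37]
units [0.027 0.017 3.049]
wz 0.01
```

View pics/m4.png

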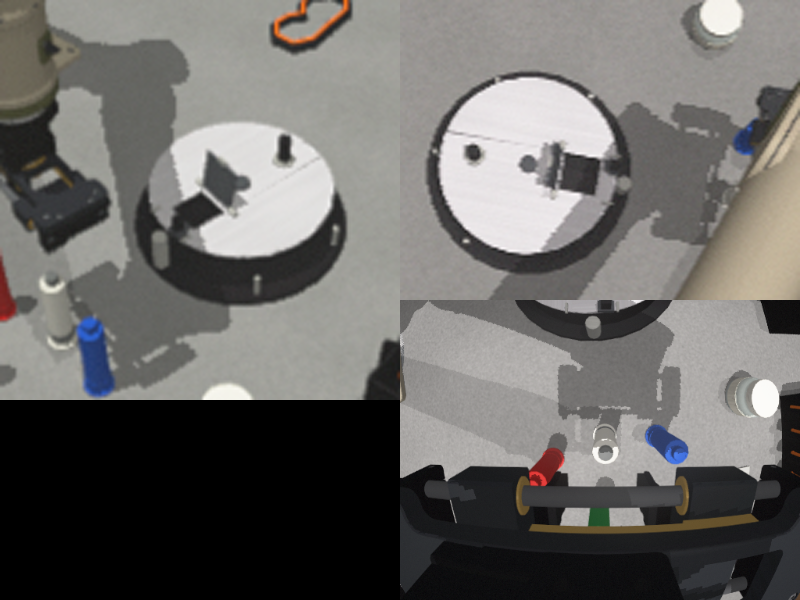

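The lid stands open (scene panel, 225,180), the opening is a dark hole at (578,173) in the top panel, in line with the marker at (623,184). The wrist panel shows the cartridge cap at (605,453), midway between red and blue.

```bash
python3 - <<'E'
from h import *
c=load('w4'); 
im=c['pixels'].astype(int)
print('cap',plane(c,262,196,.12,True))
t=load('t4'); C=np.array([.5267,.0023])
g=t['pixels'].max(2)<70; k=np.zeros(g.shape,np.uint8); k[188:214,253:270]=g[188:214,253:270]
N,_,st,ce=cv2.connectedComponentsWithStats(k)
for i in range(1,N):
    if st[i,4]>10: print(st[i],ce[i],plane(t,*ce[i],.07))
for a in ((579,174,.07),(623,184,.064),(473,152,.112)):
    q=plane(t,190+(a[0]-400)/2.5-.3,130+a[1]/2.5-.3,a[2])[:2]; print(q,np.hypot(*(q-C)),np.degrees(np.arctan2(*(q-C)[::-1])))
E
python3 -m inch '[[0.02,0.01,0.5,0,0,0],[0,0,0.5,0,0,0],[0,0,0.3,0,0,0],[0,0,0,0,0,0],[0,0,0,0,0,0]]'
```

```text
cap [ 0.48408618 -0.27740489  0.12      ]
[254 192  16  16 186] [261.8655914 198.9516129] [ 0.51365744 -0.06629969  0.07      ]
[ 0.51253178 -0.06440662] 0.06819465667198207 -101.99119713362722
[ 0.49890241 -0.12249888] 0.1278572131731969 -102.55702336585883
[0.53799537 0.0727259 ] 0.07132596294693656 80.88812501645639
time: 12.12
ee_pos: [0.4849, -0.2769, 0.3243]
eef_rot: [0.776, 0.631, -0.0, -0.001]
ft_force: [0.6, 0.0, 0.5]
width: 0.0525
grip_force: 0.0
```

```bash
python3 -m inch '[[-0.03,-0.02,0.45,0,0,0],[0,0,0.45,0,0,0],[0,0,0.45,0,0,0],[0,0,0.38,0,0,0],[0,0,0,0,0,0]]'
python3 -c "
from h import *; go(.484,-.278,.254,-11.8)"
python3 -m inch '[[0,0,0,0,0,0],[0,0,0,0,0,0],[0,0,0,0,0,0],[0,0,0,0,0,0],[0,0,0,0,0,0]]' -1 20
python3 -c "
from h import *; go(.484,-.278,.254,-11.8)"
```

```text
time: 12.53
ee_pos: [0.4835, -0.2779, 0.254]
eef_rot: [0.776, 0.631, -0.001, -0.001]
ft_force: [-0.7, 0.4, -0.6]
width: 0.0524
grip_force: 0.0
t 12.53 pos [ 0.4835 -0.2779  0.254 ] yaw -11.72 tilt [-0.0026  0.0011 -1.    ] w 0.0524 F [-0.7  0.4 -0.6] q [-0.09  0.37  0.63  1.84 -0.25  1.02  0.44]
units [-0.001  0.013 -0.001]
wz 0.01
time: 12.95
ee_pos: [0.4842, -0.2787, 0.2564]
eef_rot: [0.776, 0.631, 0.001, 0.001]
ft_force: [2.3, -0.4, 2.4]
width: 0.0295
grip_force: 20.0
t 12.95 pos [ 0.4842 -0.2787  0.2564] yaw -11.75 tilt [ 1.8e-03 -4.0e-04 -1.0e+00] w 0.0295 F [ 2.3 -0.4  2.4] q [-0.09  0.37  0.64  1.84 -0.25  1.02  0.44]
units [ 0.015 -0.008  0.061]
wz 0.01
```

```bash
python3 -m inch '[[0,0,-0.4,0,0,0],[0,0,-0.7,0,0,0],[0,0,-0.7,0,0,0],[0,0,-0.7,0,0,0],[0,0,-0.6,0,0,0]]' >/dev/null
python3 -m inch '[[0.5,-0.03,0,0,0,0],[0.7,-0.05,0,0,0,0],[0.8,-0.06,0,0,0,0],[0.8,-0.06,0,0,0,0],[0.8,-0.06,0,0,0,0]]' >/dev/null
python3 -m inch '[[0.7,-0.06,0,0,0,0],[0.6,-0.05,0,0,0,0],[0.46,-0.02,0,0,0,0],[0,0,0,0,0,0],[0,0,0,0,0,0]]'
python3 -c "
from h import *; go(.5129,-.0653,.2684,-11.8)
a=snap('scene','s5')['pixels'][120:240,200:320,::-1]; w=snap('wrist','w5')['pixels'][:,:,::-1]
o=np.zeros((600,800,3),np.uint8); o[:400,:400]=cv2.resize(a,(400,400),interpolation=cv2.INTER_CUBIC);o[:300,400:]=cv2.resize(w,(400,300))
cv2.imwrite('pics/m5.png',o)"
```

```text
time: 14.2
ee_pos: [0.5122, -0.0646, 0.3796]
eef_rot: [0.775, 0.632, 0.0, -0.0]
ft_force: [0.1, -1.2, -1.8]
width: 0.0296
grip_force: 20.0
t 14.2 pos [ 0.5122 -0.0646  0.3796] yaw -11.64 tilt [ 0.e+00  2.e-04 -1.e+00] w 0.0296 F [ 0.1 -1.2 -1.8] q [-0.45  0.1   0.52  1.81 -0.05  1.25 -0.11]
units [-0.013  0.021  2.781]
wz 0.02
```

View pics/m5.png

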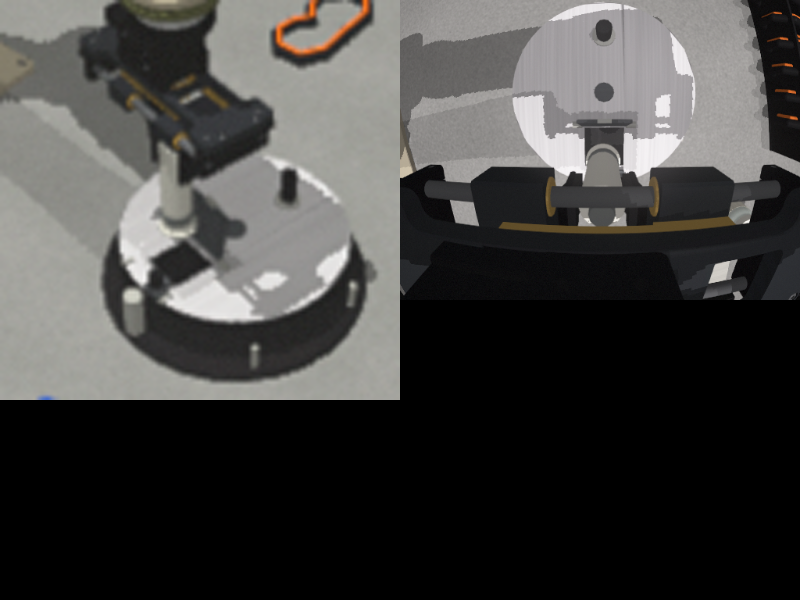

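The cartridge hangs above the opening, and in the wrist panel its foot at (603,152) is centred sideways on the dark opening at (604,138). I'll lower it.

```bash
python3 -m inch '[[-0.01,0.02,0.3,0,0,0],[0,0,0.3,0,0,0],[0,0,0.3,0,0,0],[0,0,0.2,0,0,0],[0,0,0,0,0,0]]'
python3 -m inch '[[0,0,0.25,0,0,0],[0,0,0.25,0,0,0],[0,0,0.25,0,0,0],[0,0,0.25,0,0,0],[0,0,0.25,0,0,0]]'
python3 -c "
from h import *; go(.5129,-.0653,.2684,-11.8)"
```

```text
time: 14.72
ee_pos: [0.5121, -0.0667, 0.3333]
eef_rot: [0.776, 0.63, -0.001, -0.001]
ft_force: [-0.6, -0.8, -0.4]
width: 0.0293
grip_force: 20.0
time: 15.13
ee_pos: [0.5128, -0.066, 0.2844]
eef_rot: [0.776, 0.631, -0.0, -0.0]
ft_force: [-0.4, -0.4, -1.3]
width: 0.0293
grip_force: 20.0
t 15.13 pos [ 0.5128 -0.066   0.2844] yaw -11.76 tilt [-2.e-04  1.e-04 -1.e+00] w 0.0293 F [-0.4 -0.4 -1.3] q [-0.42  0.21  0.51  1.91 -0.12  1.05 -0.06]
units [ 0.018 -0.001  0.4  ]
wz 0.01
```

```bash
python3 -m inch '[[0,0,0.1,0,0,0],[0,0,0.1,0,0,0],[0,0,0.1,0,0,0],[0,0,0.05,0,0,0],[0,0,0,0,0,0]]'
python3 -m inch '[[0,0,0.03,0,0,0],[0,0,0.03,0,0,0],[0,0,0,0,0,0],[0,0,0,0,0,0],[0,0,0,0,0,0]]'
```

```text
time: 15.55
ee_pos: [0.5129, -0.066, 0.2713]
eef_rot: [0.776, 0.631, -0.0, -0.0]
ft_force: [-0.0, -0.3, -1.6]
width: 0.0294
grip_force: 20.0
time: 15.97
ee_pos: [0.5129, -0.066, 0.2693]
eef_rot: [0.776, 0.631, 0.0, 0.0]
ft_force: [-0.3, 0.1, -0.3]
width: 0.0294
grip_force: 20.0
```

```bash
python3 -m inch '[[0,0,0.03,0,0,0],[0,0,0,0,0,0],[0,0,0,0,0,0],[0,0,0,0,0,0],[0,0,0,0,0,0]]'
python3 -m inch '[[0,0,0.02,0,0,0],[0,0,0,0,0,0],[0,0,0,0,0,0],[0,0,0,0,0,0],[0,0,0,0,0,0]]'
```

```text
time: 16.38
ee_pos: [0.5131, -0.0661, 0.2684]
eef_rot: [0.776, 0.631, 0.0, 0.0]
ft_force: [-1.2, 0.2, 5.2]
width: 0.0296
grip_force: 20.0
time: 16.8
ee_pos: [0.5134, -0.0662, 0.2682]
eef_rot: [0.776, 0.631, 0.001, 0.0]
ft_force: [-1.2, -0.7, 10.9]
width: 0.0295
grip_force: 20.0
```

The cartridge is on the floor: the upward force rose to 11 N at TCP height 0.268, as expected. I'll release, rise and look.

```bash
python3 -m inch '[[0,0,-0.02,0,0,0],[0,0,0,0,0,0],[0,0,0,0,0,0],[0,0,0,0,0,0],[0,0,0,0,0,0]]' -0.85 >/dev/null
python3 -m inch '[[0,0,0,0,0,0],[0,0,0,0,0,0],[0,0,0,0,0,0],[0,0,0,0,0,0],[0,0,0,0,0,0]]' 0
python3 -m inch '[[0,0,-0.2,0,0,0],[0,0,-0.4,0,0,0],[0,0,-0.6,0,0,0],[0,0,-0.8,0,0,0],[0,0,-0.8,0,0,0]]' >/dev/null
python3 -m inch '[[0.6,-0.6,0,0,0,0],[0.6,-0.6,0,0,0,0],[0.6,-0.6,0,0,0,0],[0.6,-0.6,0,0,0,0],[0.6,-0.6,0,0,0,0]]' >/dev/null
python3 -m inch '[[0.6,-0.6,0,0,0,0],[0.6,-0.6,0,0,0,0],[0.6,-0.6,0,0,0,0],[0,0,0,0,0,0],[0,0,0,0,0,0]]'
python3 -c "
from h import *
a=snap('scene','s6')['pixels'][120:240,200:320,::-1]; b=snap('top','t6')['pixels'][150:245,195:290,::-1]
o=np.hstack([cv2.resize(a,(400,400),interpolation=cv2.INTER_CUBIC),cv2.resize(b,(400,400),interpolation=cv2.INTER_CUBIC)])
cv2.imwrite('pics/m6.png',o)"
```

```text
time: 17.63
ee_pos: [0.5127, -0.066, 0.2677]
eef_rot: [0.776, 0.631, -0.0, -0.0]
ft_force: [1.4, 0.3, -0.0]
width: 0.0431
grip_force: 0.0
time: 18.88
ee_pos: [0.3632, 0.1621, 0.3806]
eef_rot: [0.775, 0.632, 0.0, 0.0]
ft_force: [0.2, -0.8, -0.0]
width: 0.0433
grip_force: 0.0
```

View pics/m6.png

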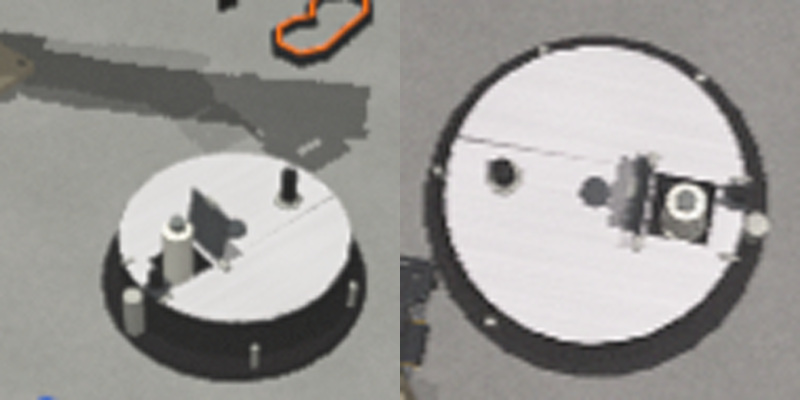

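The cartridge stands upright in the opening (cap at (177,222) in the scene panel and (687,200) in the top panel). The lid is open and the opening is in line with the marker at (757,223).

```bash
python3 -c "
from h import *
print(job.close_job())"
```

```text
the job is handed in; nothing more can be done
None
```

I lined the dial up with the marker, sprang the lid open and stood the white cartridge upright on the compartment floor. I then released it and handed the job in at about 19 s; no verdict was returned.

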